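Assemble the stacking lunch tins

ROBOT

A 6-joint arm with a two-finger parallel gripper is mounted at the origin on a cart in front of the work surface, level with it; the furniture and walls round the work are solid. World frame = base frame: x ahead of the robot, y to its left, z up, the work surface at z = 0. Lengths are in m, angles in rad, forces in N, time in s.
With the tool pointing down it reaches from about 0.25 to 0.725 m from the base axis. Payload 4 kg.
Tool frame: the origin (TCP) lies at the very end of the fingers, on their centre line; the grasp point (between the pads) lies 19 mm behind it; z points along the fingers, y is the line along which they close (so a half turn about z gives the same grasp; the last joint's range is limited). The gripper opens to 85 mm and grips with 20 to 120 N. Pads are 22 mm wide; open, the fingers measure 114 mm over their backs; the gripper's body (76 mm by 85 mm) begins 54 mm behind the grasp point. The pads swing forward as they close: fully open they stand 13 mm farther back than shut.
Start: joints at [-1.255, 0.241, 0.005, 1.335, 0, 1.571], TCP at [0.155, -0.475, 0.231] pointing down, gripper open.
Joint ranges: [-2.72, 2.72], [-1.05, 1.87], [-1.09, 1.28], [-1.99, 2.15], [-1.42, 1.44], [-3.14, 3.14]. Speed limits (rad/s): [2.79, 2.79, 3.14, 3.14, 3.14, 3.14].

INTERFACE

Orientations are given as a unit quaternion [w, x, y, z].
In Python, from rig import get_obs, camera, camera_model, close_job gives the robot as it stands. The module is installed in compiled form; this text tells all that it offers.
- The arm moves only by the tool apply_moves, never from a script. Its argument "steps" is a list of rows, each a list of 4 numbers: the shift along the world's x, y, z in mm, then the turn about the world's z in rad. In form: [[dx, dy, dz, spin], ...]. A call has 1 to 20 rows; each row is the pose to reach, as a shift and turn from the pose commanded when the call began; what a row does not reach only later rows make up. A row lasts 1/10 s, in which the tool goes at most 50 mm and 8.59 degrees, less where a joint would pass 70% of its speed; a pose out of reach is approached as far as the arm can. A call with a gripper value outside its range is refused whole. "gripper" is the opening, from 0 (shut) to 1 (fully open), set as the call begins (left out, the last holds). The fingers move at their own pace and stop on an object; "newtons" is the grip in N (left out, the last holds). Time passes only in rows, so rows that repeat a pose let the fingers close. It gives the time, the measured TCP pose, the force, the opening and the grip force at its end, in the units of the state.
- get_obs(): the state, without advancing time (a new reading comes with each control period).
- camera(name): name is "scene" or "top"; returns the picture (384x512x3 uint8, blue, green, red); there is no depth.
- camera_model(name): a dict with "fx", "fy", "cx", "cy" (pixels), "rvec" (rotation vector, rad) and "tvec" (3), from world to camera coordinates, as OpenCV has them. Camera axes: x right, y down, z forward; pixel columns grow to the right and rows downward; lengths in m; the calibration is good to about 2 mm. A picture is of the moment at which its call begins. camera_model takes no time and is no camera call.
- close_job(): hands the job in; it is judged then, once.
The state is a dict: "time": time; "qpos": joint angles; "joint_vel": joint speeds; "tau": joint torques, N m; "ee_pos": TCP position; "tcp_rot": TCP orientation; "wrist_force": force on the tool from outside, world axes, zero at the start; "moment": the same for the moment, N m; "finger_gap": finger opening in m; "gripper_force": force on a finger pad.
Only numpy, scipy, OpenCV 4.12 (cv2) and the standard library are available. Lean on these libraries where they do the work, as an engineer would, in place of code of your own. Each camera call takes 0.05 s, during which the arm holds its last target. There are 200 camera calls.

TASK

Put the lunch tower together on the round wooden coaster: the deepest steel tin at the bottom in the middle of the coaster, the medium one on it, the shallowest on top and the lid to close it, every piece fully seated in the one below. Set the pieces down without dropping them, and leave the two shakers and the carton where they stand.

Things in the scene. Friction and masses are not known exactly. Their poses are not given: they have to be found in the camera images.
- board: large pale wooden board, 420 x 620 mm, fixed, on which all the other things listed stand; its top is 20 mm above the origin (z = 0.02 in the world). Origin: centre of its underside. The pieces stand upright on it in two rows of four, in any order, 0.12 m or more apart centre to centre
- wood_coaster: round reddish-brown wooden coaster, 100 mm across, 12 mm thick, flat top, fixed to the board; the tower stands on it. Origin: centre of its underside (its top is 12 mm higher)
- deep_tin: the deepest round open steel lunch tin: 88 mm high, straight body 64 mm across, mouth 57 mm inside, wall 3.5; the bottom of the tower. Origin: centre of underside, z up. Lowest 8 mm: tapered foot, 45 mm across below, 51 above; it sinks into a mouth until the body rests on that rim. 0.09-0.31 kg. Grip across the body at any yaw, fingertips 10 mm or more above its underside
- medium_tin: the medium round open steel lunch tin: 62 mm high, straight body 64 mm across, mouth 57 mm inside, wall 3.5; seated origin 80 mm above the deep tin's. Origin: centre of underside, z up. Lowest 8 mm: tapered foot, 45 mm across below, 51 above; it sinks into a mouth until the body rests on that rim. 0.09-0.31 kg. Grip across the body at any yaw, fingertips 10 mm or more above its underside
- shallow_tin: the shallowest round open steel lunch tin: 40 mm high, straight body 64 mm across, mouth 57 mm inside, wall 3.5; seated origin 54 mm above the medium tin's. Origin: centre of underside, z up. Lowest 8 mm: tapered foot, 45 mm across below, 51 above; it sinks into a mouth until the body rests on that rim. 0.09-0.31 kg. Grip across the body at any yaw, fingertips 10 mm or more above its underside
- tin_lid: round steel lid, 64 mm across, starts right way up; black upright cylindrical knob 22 mm across, 12 to 36 mm above the origin. Origin: centre of underside, z up. Lowest 6 mm: tapered plug (45 to 51 mm across) that enters a tin's mouth; the lid's edge then rests on the rim: origin 34 mm above the shallow tin's when seated. 0.05-0.12 kg
- salt_shaker: small white shaker with a steel-grey top, 36 mm across, 74 mm high, loose; leave it. Origin: centre of its underside
- pepper_shaker: small white shaker, twin of the salt shaker, 35 mm across, 74 mm high, loose; leave it. Origin: centre of its underside
- sauce_box: small cream and red-brown carton, 30 x 45 x 58 mm high, loose; leave it. Origin: centre of its underside

How it is judged:
By the outcome, as a careful person would: the job done as asked, in the order asked, and still so for the second after the job is handed in, with the robot touching nothing.
It also fails if it takes over 106 s, if anything falls off the work surface, if the arm or the gripper's body presses on something with over 40 N, if the wrist force passes 120 N, or if a joint passes its speed limit or range.

## Working session

There is one attempt and no reset: what is moved stays moved. The work goes in short steps, Python scripts to look and compute and a tool call to move; the robot and the scene stay as the last step left them, time stands still between calls to the robot, and variables do not carry over. Pictures are saved under pics/ and viewed, at most 14 in all, crops included, and the job is handed in when it is done.

Besides the shell and the picture viewer there is one more tool, called after "Call:" by a JSON object that holds its "method" and its "body", one argument or row to a line. apply_moves: Moves the arm, as the interface text tells. Its arguments: {"type":"object","properties":{"steps":{"type":"array","items":{"type":"array","items":{"type":"number"}}},"gripper":{"type":"number"},"newtons":{"type":"number"}},"required":["steps"]}

```bash
mkdir -p pics; cat > h.py <<'E'
import numpy as np,cv2
from rig import *
def ray(name,u,v,z):
    m=camera_model(name);R=cv2.Rodrigues(np.array(m['rvec'],float))[0];t=np.array(m['tvec'],float).ravel()
    c=-R.T@t;d=R.T@np.array([(u-m['cx'])/m['fx'],(v-m['cy'])/m['fy'],1]);return c+d*(z-c[2])/d[2]
def proj(name,p):
    m=camera_model(name);q=cv2.Rodrigues(np.array(m['rvec'],float))[0]@np.array(p)+np.array(m['tvec'],float).ravel()
    return np.array([q[0]/q[2]*m['fx']+m['cx'],q[1]/q[2]*m['fy']+m['cy']])
def cam(name):
    m=camera_model(name);R=cv2.Rodrigues(np.array(m['rvec'],float))[0];return -R.T@np.array(m['tvec'],float).ravel()
E
python3 - <<'E'
from h import *
for n in('scene','top'):
    i=camera(n);cv2.imwrite(f'pics/{n}0.png',i);cv2.imwrite(f'pics/{n}0b.png',cv2.resize(i,(800,600),interpolation=cv2.INTER_CUBIC));print(n,cam(n),camera_model(n))
print(get_obs())
E
```

```text
scene [ 0.07389324 -0.76627776  0.66685152] {'fx': 405.8126860564677, 'fy': 405.8126860564677, 'cx': 256.6169890404378, 'cy': 192.71811433707023, 'rvec': array([ 2.15638568, -0.64252685,  0.33954066]), 'tvec': array([-0.4983849 ,  0.15610845,  0.87440003])}
top [ 0.35391939 -0.10920816  0.88629418] {'fx': 351.4504144821871, 'fy': 351.4504144821871, 'cx': 255.106663756344, 'cy': 191.44702402141013, 'rvec': array([ 2.05740105, -2.17056664,  0.23544633]), 'tvec': array([-0.09433283,  0.53717126,  0.79072821])}
{'time': 0.1, 'qpos': array([-1.25499720e+00,  2.41327725e-01,  3.86350582e-03,  1.33521892e+00,
       -6.04407091e-06,  1.57078998e+00]), 'joint_vel': array([ 0.00092253, -0.00291005,  0.00272565,  0.0002571 , -0.00128822,
       -0.00217167]), 'tau': array([-8.24193903e-04, -3.73138332e+01,  2.53010005e+01,  1.08584072e-02,
       -1.95867318e-05,  5.03790460e-06]), 'ee_pos': array([ 0.15510898, -0.47473199,  0.23050868]), 'tcp_rot': array([-9.31195295e-04,  9.87558805e-01,  1.57247312e-01, -1.51326687e-04]), 'wrist_force': array([-0.13514412, -1.07330327, -0.3735073 ]), 'moment': array([ 0.04658267, -0.00124097, -0.00710024]), 'gripper_force': 0.0, 'finger_gap': 0.08549508075746586}
```

View pics/scene0b.png

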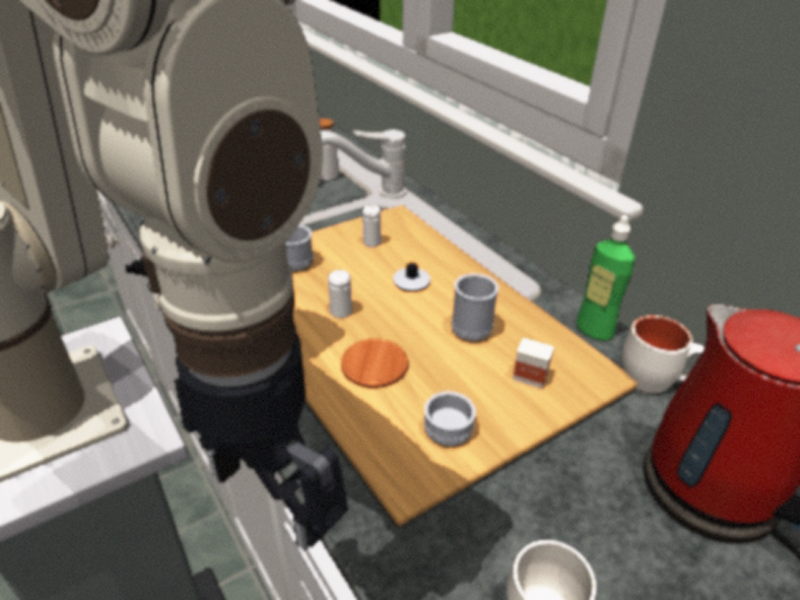

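View pics/top0b.png

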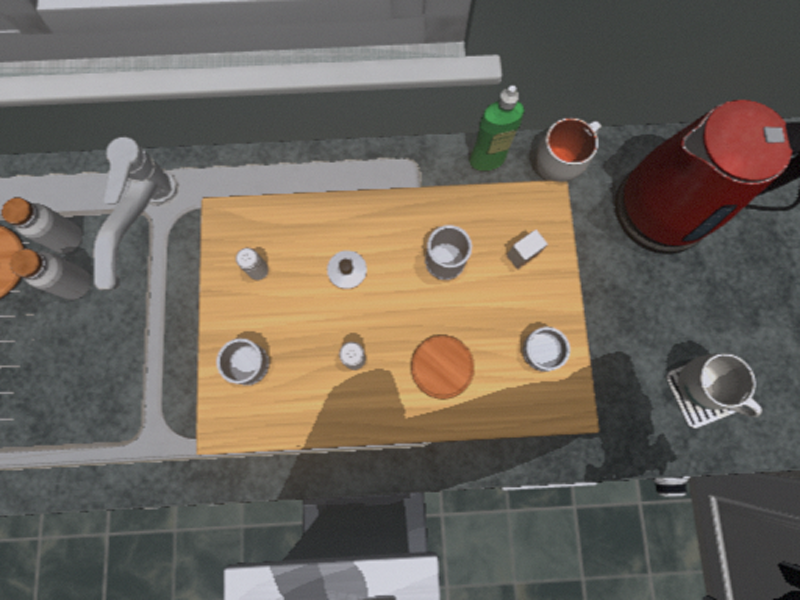

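The scene picture shows the tins, lid, shakers and carton on the board. In the top picture (enlarged pixels) I see:
- **Far row:** shaker (250,262), lid (347,268), deep tin (448,250), carton (527,248).
- **Near row:** medium tin (242,360), shaker (352,355), coaster (442,366), shallow tin (546,348).

Next I measure their positions.

```bash
cat >> h.py <<'E'
from scipy.optimize import least_squares
def comp(mask,u,v):
    n,l,s,c=cv2.connectedComponentsWithStats(mask.astype(np.uint8));
    d=np.hypot(c[:,0]-u,c[:,1]-v)+1e3*(s[:,4]<60);d[0]=1e9;return (l==d.argmin()).astype(np.uint8)
def circ(name,mask,z,r,half=True,free=False):
    cn=max(cv2.findContours(mask,0,1)[0],key=cv2.contourArea)[:,0,:]
    P=np.array([ray(name,u,v,z)[:2] for u,v in cn]);c0=P.mean(0);n=cam(name)[:2];o=(c0-n)/np.linalg.norm(c0-n)
    Q=P[(P-c0)@o>0] if half else P
    f=least_squares(lambda p:np.hypot(*(Q-p[:2]).T)-p[2],[*c0,r],loss='soft_l1',f_scale=.001)
    g=least_squares(lambda p:np.hypot(*(Q-p).T)-r+.0008,c0,loss='soft_l1',f_scale=.001)
    return np.round(g.x*1000,1),np.round(f.x*1000,1)
E
python3 - <<'E'
from h import *
i=cv2.imread('pics/top0.png');H=cv2.cvtColor(i,cv2.COLOR_BGR2HSV);S=H[...,1]<75
k=1.5625
for n,u,v,z,r in[('deep',448,250,.108,.032),('medium',242,360,.082,.032),('shallow',546,348,.060,.032),('lid',347,268,.032,.032),('salt',250,262,.094,.018),('pep',352,355,.094,.018),('box',527,248,.078,.02)]:
    m=comp(S,u/k,v/k);print(n,m.sum(),*circ('top',m,z,r),circ('top',m,z,r,False)[1])
C=(H[...,0]<11)&(H[...,1]>120)
m=comp(C,442/k,366/k);print('coaster',m.sum(),*circ('top',m,.032,.05,False))
K=(H[...,2]<60);m=comp(K,347/k,266/k);print('knob',m.sum(),*circ('top',m,.056,.011))
E
```

```text
deep 823 [ 598.9 -201.4] [ 597.3 -200.7   32.7] [ 590.  -198.2   38. ]
medium 796 [448.1 117.5] [447.6 116.3  32.3] [445.6 111.4  35.6]
shallow 687 [ 444.6 -345.3] [ 444.1 -343.9   32.4] [ 443.  -341.4   34. ]
lid 474 [590.8 -41.5] [590.3 -41.7  31.6] [591.1 -41.7  31.1]
salt 279 [597.2 100.9] [598.2 101.7  16.1] [590.5  95.   23. ]
pep 232 [447.  -49.2] [447.2 -49.   17. ] [445.2 -50.2  18.4]
box 324 [ 605.3 -333.3] [ 605.9 -334.5   17.7] [ 599.  -325.1   25.5]
coaster 566 [ 793.7 -417.3] [ 797.1 -430.5   36.5]
knob 66 [ 296.5 -108.3] [ 304.2 -109.1   16.8]
```

```bash
python3 - <<'E'
from h import *
i=cv2.imread('pics/top0.png');H=cv2.cvtColor(i,cv2.COLOR_BGR2HSV);k=1.5625
print(H[234,283],H[215,283],H[200,283],H[234,240],H[250,283],H[171:173,219:224,2])
p=H[234,283].astype(int)
for t in(6,7,8,9):
  C=(abs(H[...,0].astype(int)-p[0])<t-3)&(H[...,1]>p[1]-50);C=cv2.morphologyEx(C.astype(np.uint8),cv2.MORPH_OPEN,np.ones((3,3)))
  w=np.zeros_like(C);w[195:270,250:316]=1;m=comp(C*w,283,234);print('coaster',m.sum(),*circ('top',m,.032,.05,False))
w=np.zeros(C.shape,np.uint8);w[160:182,212:234]=1
m=comp((H[...,2]<90)*w,221,170);print('knob',m.sum(),*circ('top',m,.056,.011))
E
```

```text
[ 11 162 192] [ 12 154 161] [ 17 126 210] [ 16 128 202] [ 11 161 192] [[86 85 90 92 90]
 [84 91 90 92 84]]
coaster 1272 [ 427.6 -184.3] [ 427.5 -184.4   47.6]
coaster 1295 [ 427.5 -184.4] [ 427.5 -184.3   48. ]
coaster 1323 [ 427.8 -184.7] [ 427.8 -184.6   48.6]
coaster 1418 [ 428.8 -184.2] [ 429.  -184.1   50.1]
knob 49 [589.1 -43.5] [592.3 -42.    7.5]
```

Call:
{"method": "apply_moves", "body": {
  "steps": [
    [0,0,30,0.14],
    [20,0,60,0.28],
    [50,10,80,0.42],
    [90,30,80,0.56],
    [130,50,80,0.7],
    [170,70,80,0.84],
    [210,100,80,0.98],
    [250,130,80,1.1],
    [290,160,80,1.2],
    [330,190,80,1.255],
    [370,220,80,1.255],
    [410,250,80,1.255],
    [440,270,80,1.255],
    [440,272,80,1.255],
    [440,272,80,1.255],
    [440,272,80,1.255]
  ],
  "gripper": 1
}}

```text
time: 1.7
ee_pos: [0.5945, -0.2039, 0.3111]
tcp_rot: [-0.0, 0.707, 0.707, -0.0]
wrist_force: [-0.4, -0.2, -0.7]
finger_gap: 0.0857
gripper_force: 0.0
```

```bash
python3 - <<'E'
from h import *
i=cv2.imread('pics/scene0.png');H=cv2.cvtColor(i,cv2.COLOR_BGR2HSV);S=H[...,1]<75;k=1.5625
for n,u,v,z,r in[('deep',474,300,.108,.032),('shallow',450,418,.060,.032),('lid',410,278,.032,.032)]:
    m=comp(S,u/k,v/k)
    cn=max(cv2.findContours(m,0,1)[0],key=cv2.contourArea)[:,0,:]
    x,y,w,h=cv2.boundingRect(cn);print(n,m.sum(),x,y,w,h)
    # rim: contour points of the far (upper) side
    P=np.array([ray('scene',a,b,z)[:2] for a,b in cn if b<y+w*.3])
    g=least_squares(lambda p:np.hypot(*(P-p).T)-r+.0008,P.mean(0)+[0,-.02],loss='soft_l1',f_scale=.001);print(g.x*1000,g.cost)
p=H[int(362/k),int(374/k)].astype(int);print(p)
for t in (3,4,5):
  m=comp((abs(H[...,0].astype(int)-p[0])<t)&(H[...,1]>150),374/k,362/k);print(m.sum(),*circ('scene',m,.032,.05,False))
E
```

```text
deep 1041 289 175 30 43
[ 599.81212646 -196.96318867] 1.2174016359472991e-05
shallow 951 271 250 34 35
[ 446.25852758 -339.37906284] 9.606326127501299e-06
lid 287 251 170 25 16
[590.98532125 -42.11532265] 3.3533108609178724e-05
[ 11 178 226]
1037 [ 426.2 -187.6] [ 426.1 -187.7   48.6]
1075 [ 426.3 -187.6] [ 426.3 -187.5   49.6]
1111 [ 426.4 -187.7] [ 426.4 -187.5   50.4]
```

Call:
{"method": "apply_moves", "body": {
  "steps": [
    [4,3,-40,0],
    [4,3,-80,0],
    [4,3,-120,0],
    [4,3,-150,0],
    [4,3,-175,0],
    [4,3,-195,0],
    [4,3,-195,0],
    [4,3,-195,0]
  ]
}}

```text
time: 2.5
ee_pos: [0.5985, -0.2014, 0.1171]
tcp_rot: [0.0, 0.708, 0.706, -0.0]
wrist_force: [0.9, 0.0, 0.3]
finger_gap: 0.085
gripper_force: 0.0
```

Call:
{"method": "apply_moves", "body": {
  "steps": [
    [0,2,-15,0],
    [0,2,-30,0],
    [0,2,-43,0],
    [0,2,-43,0]
  ]
}}

```text
time: 2.9
ee_pos: [0.5984, -0.1984, 0.0727]
tcp_rot: [-0.001, 0.707, 0.707, -0.0]
wrist_force: [-0.8, 0.1, -0.0]
finger_gap: 0.0855
gripper_force: 0.0
```

Call:
{"method": "apply_moves", "body": {
  "steps": [
    [0,0,0,0],
    [0,0,0,0],
    [0,0,0,0],
    [0,0,0,0],
    [0,0,0,0],
    [0,0,0,0],
    [0,0,0,0],
    [0,0,0,0],
    [0,0,0,0],
    [0,0,0,0]
  ],
  "gripper": 0,
  "newtons": 35
}}

```text
time: 3.9
ee_pos: [0.5999, -0.1987, 0.0749]
tcp_rot: [0.001, 0.707, 0.707, 0.0]
wrist_force: [-1.6, -0.2, 5.5]
finger_gap: 0.0632
gripper_force: 39.0
```

Call:
{"method": "apply_moves", "body": {
  "steps": [
    [0,0,15,0],
    [0,0,40,0],
    [0,0,80,0],
    [-40,5,110,0],
    [-80,10,110,0],
    [-120,13,110,0],
    [-150,13,110,0],
    [-171,13,110,0],
    [-171,13,110,0],
    [-171,13,110,0],
    [-171,13,110,0]
  ]
}}

```text
time: 5.0
ee_pos: [0.4294, -0.1855, 0.1835]
tcp_rot: [0.001, 0.707, 0.707, 0.0]
wrist_force: [0.8, 0.7, -1.2]
finger_gap: 0.0627
gripper_force: 39.7
```

```bash
python3 - <<'E'
from h import *
for n in('scene','top'):
    i=camera(n);cv2.imwrite(f'pics/{n}1.png',i)
a=cv2.imread('pics/scene1.png')[100:340,140:400];b=cv2.imread('pics/top1.png')[110:350,140:400]
cv2.imwrite('pics/c1.png',cv2.resize(np.hstack([a,b]),(800,369)))
o=get_obs();print(o['ee_pos'],o['wrist_force'],o['finger_gap'])
E
```

```text
[ 0.42927812 -0.18533787  0.18317195] [ 0.22355875 -0.78443725 -2.20342266] 0.06306119833342576
```

View pics/c1.png

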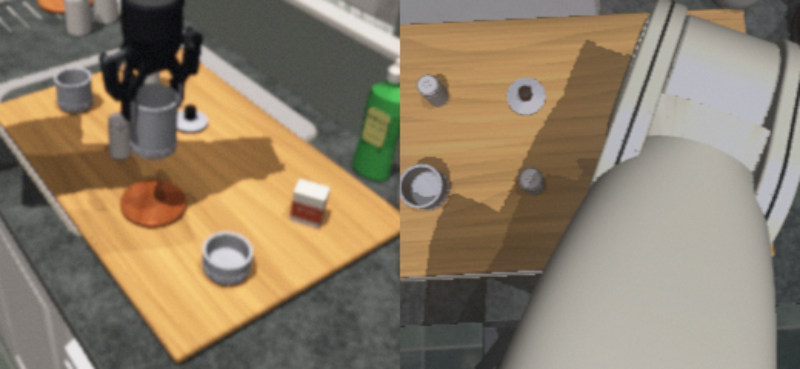

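The left half shows the tin held at about (153,120), with its foot above the coaster, which is centred at about (153,204). The arm covers the top view, so I check the tin's axis in the scene view.

```bash
cat >> h.py <<'E'
def axis_y(img,name,x,zs,ybox,xbox,smax=75):
    """y of a held/placed tin's axis, given its x, from the mid column of rows between"""
    H=cv2.cvtColor(img,cv2.COLOR_BGR2HSV);out=[]
    for z in zs:
        f=lambda y:proj(name,[x,y,z])
        v=int(round(f(np.mean(ybox))[1]));r=(H[v,:,1]<smax)&(H[v,:,2]>50);c=np.arange(len(r))
        s=c[r&(c>xbox[0])&(c<xbox[1])]
        if len(s)<8: out.append((v,len(s)));continue
        u=(s.min()+s.max())/2
        ys=np.linspace(*ybox,401);us=np.array([f(y)[0] for y in ys]);out.append((v,s.min(),s.max(),round(1000*ys[abs(us-u).argmin()],1)))
    return out
E
python3 - <<'E'
from h import *
i=cv2.imread('pics/scene1.png')
print(proj('scene',[.4293,-.1853,.15]))
print(axis_y(i,'scene',.4293,[.146,.150,.155,.16,.165],(-.205,-.165),(222,262)))
H=cv2.cvtColor(i,cv2.COLOR_BGR2HSV)
for t in(4,5,6):
  m=comp((abs(H[...,0].astype(int)-10)<t)&(H[...,1]>150)&(np.indices(m.shape)[0]>215) if 0 else ((abs(H[...,0].astype(int)-10)<t)&(H[...,1]>150)),240,232);print(m.sum(),*circ('scene',m,.032,.05,False))
E
```

```text
[239.61626245 189.21337337]
[(191, np.int64(223), np.int64(254), np.float64(-180.8)), (189, np.int64(223), np.int64(253), np.float64(-178.8)), (187, np.int64(223), np.int64(253), np.float64(-178.9)), (185, np.int64(223), np.int64(261), np.float64(-194.8)), (183, np.int64(223), np.int64(261), np.float64(-194.9))]
1095 [ 427.1 -186.3] [ 427.1 -186.    50.2]
1139 [ 427.4 -186. ] [ 427.  -185.7   51.3]
1205 [ 428.9 -184.6] [ 427.3 -185.    53. ]
```

Call:
{"method": "apply_moves", "body": {
  "steps": [
    [-2,0,-20,0],
    [-2,0,-45,0],
    [-2,0,-65,0],
    [-2,0,-80,0],
    [-2,0,-86,0],
    [-2,0,-90,0],
    [-2,0,-92,0],
    [-2,0,-93,0],
    [-2,0,-94,0],
    [-2,0,-94,0]
  ]
}}

```text
time: 6.1
ee_pos: [0.4266, -0.1854, 0.0897]
tcp_rot: [0.0, 0.707, 0.707, 0.0]
wrist_force: [0.6, -0.1, -1.7]
finger_gap: 0.0631
gripper_force: 39.7
```

Call:
{"method": "apply_moves", "body": {
  "steps": [
    [0,0,-0.5,0],
    [0,0,-1,0],
    [0,0,-1.5,0],
    [0,0,-2,0],
    [0,0,-2,0]
  ]
}}

```text
time: 6.6
ee_pos: [0.4262, -0.1852, 0.0872]
tcp_rot: [-0.0, 0.707, 0.707, -0.0]
wrist_force: [-0.1, -1.3, -1.3]
finger_gap: 0.0633
gripper_force: 39.7
```

Call:
{"method": "apply_moves", "body": {
  "steps": [
    [0,0,-0.5,0],
    [0,0,-1,0],
    [0,0,-1.5,0],
    [0,0,-1.5,0]
  ]
}}

```text
time: 7.0
ee_pos: [0.4264, -0.1855, 0.0867]
tcp_rot: [0.0, 0.707, 0.707, -0.0]
wrist_force: [-2.6, 2.1, 6.5]
finger_gap: 0.0632
gripper_force: 40.3
```

Call:
{"method": "apply_moves", "body": {
  "steps": [
    [0,0,0,0],
    [0,0,0,0],
    [0,0,0,0],
    [0,0,0,0],
    [0,0,0,0],
    [0,0,0,0],
    [0,0,0,0],
    [0,0,30,0],
    [0,0,60,0],
    [0,0,100,0],
    [0,0,140,0],
    [0,50,160,0],
    [0,100,160,0],
    [10,150,160,0],
    [10,200,160,0],
    [15,250,140,0],
    [21,301,120,0],
    [21,301,120,0],
    [21,301,120,0]
  ],
  "gripper": 1
}}

```text
time: 8.9
ee_pos: [0.4465, 0.1171, 0.2047]
tcp_rot: [-0.001, 0.706, 0.709, -0.001]
wrist_force: [-0.8, -0.1, -0.6]
finger_gap: 0.0854
gripper_force: 0.0
```

```bash
python3 - <<'E'
from h import *
for n in('scene','top'):
    i=camera(n);cv2.imwrite(f'pics/{n}2.png',i)
a=cv2.imread('pics/scene2.png')[100:340,140:400];b=cv2.imread('pics/top2.png')[110:350,140:400]
cv2.imwrite('pics/c2.png',cv2.resize(np.hstack([a,b]),(800,369)))
o=get_obs();print(o['ee_pos'],o['wrist_force'],o['finger_gap'])
E
```

```text
[0.44726032 0.11508254 0.20602133] [ 0.94795759  0.14664096 -0.39150405] 0.08544556108658069
```

View pics/c2.png

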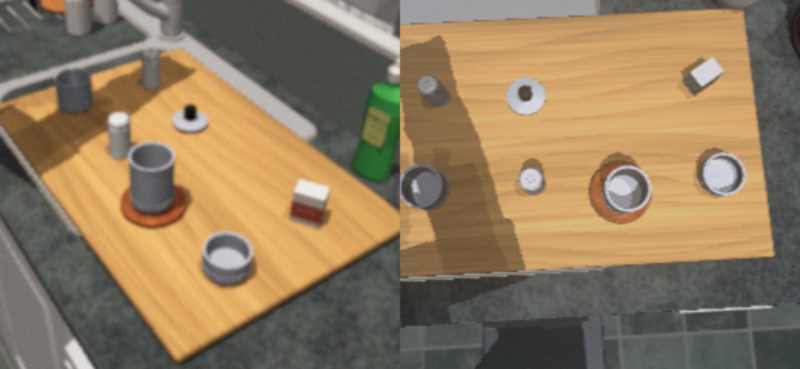

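The deep tin stands on the coaster: (152,180) on the left half and (627,188) on the right. The medium tin is clear of obstructions at (422,187). I measure both.

```bash
cat >> h.py <<'E'
def scene_rim(img,u,v,z,r=.032,smax=75,frac=.3):
    H=cv2.cvtColor(img,cv2.COLOR_BGR2HSV);m=comp(H[...,1]<smax,u,v)
    cn=max(cv2.findContours(m,0,1)[0],key=cv2.contourArea)[:,0,:];x,y,w,h=cv2.boundingRect(cn)
    P=np.array([ray('scene',a,b,z)[:2] for a,b in cn if b<y+w*frac])
    g=least_squares(lambda p:np.hypot(*(P-p).T)-r+.0008,P.mean(0)+[0,-.02],loss='soft_l1',f_scale=.001);return m.sum(),(w,h),np.round(g.x*1000,1)
E
python3 - <<'E'
from h import *
t=cv2.imread('pics/top2.png');s=cv2.imread('pics/scene2.png')
H=cv2.cvtColor(t,cv2.COLOR_BGR2HSV);q=1.538
for n,u,v,z in[('deep',627,188,.12),('medium',422,187,.082),('shallow',722,174,.06)]:
    m=comp(H[...,1]<75,(u-400)/q+140,v/q+110);print(n,m.sum(),*circ('top',m,z,.032))
print('deep',scene_rim(s,152/q+140,180/q+100,.12));print('med',scene_rim(s,74/q+140,90/q+100,.082))
E
```

```text
deep 796 [ 425.1 -189.2] [ 424.  -188.    32.5]
medium 791 [447.7 117.5] [447.4 116.8  31.8]
shallow 687 [ 444.5 -345.3] [ 444.1 -344.1   32.2]
deep (np.uint64(1605), (44, 67), array([435.1, -97.1]))
med (np.uint64(148626), (512, 384), array([1387.7, 1132.4]))
```

```bash
python3 - <<'E'
from h import *
s=cv2.imread('pics/scene2.png');H=cv2.cvtColor(s,cv2.COLOR_BGR2HSV)
print(axis_y(s,'scene',.426,[.05,.06,.07,.08,.09],(-.225,-.145),(222,262)))
m=comp((abs(H[...,0].astype(int)-10)<5)&(H[...,1]>150),240,232)
cn=max(cv2.findContours(m,0,1)[0],key=cv2.contourArea)[:,0,:]
print(cv2.boundingRect(cn))
P=np.array([ray('scene',a,b,.032)[:2] for a,b in cn if b>226])
print(least_squares(lambda p:np.hypot(*(P-p).T)-.0495,[.427,-.186],loss='soft_l1',f_scale=.001).x)
E
```

```text
Traceback (most recent call last):
  File "h.py", line 31, in axis_y
    ys=np.linspace(*ybox,401);us=np.array([f(y)[0] for y in ys]);out.append((v,s.min(),s.max(),round(1000*ys[abs(us-u).argmin()],1)))
                                           ~^^^
  File "h.py", line 26, in <lambda>
    f=lambda y:proj(name,[x,y,z])
               ~~~~^^^^^^^^^^^^^^
  File "h.py", line 7, in proj
    m=camera_model(name);q=cv2.Rodrigues(np.array(m['rvec'],float))[0]@np.array(p)+np.array(m['tvec'],float).ravel()
ValueError: time passes only in moves, steps and waits
```

```bash
sed -i 's/^from rig import \*/from rig import *\nimport functools\ncamera_model=functools.lru_cache(None)(camera_model)/' h.py
python3 - <<'E'
from h import *
s=cv2.imread('pics/scene2.png');H=cv2.cvtColor(s,cv2.COLOR_BGR2HSV)
print(axis_y(s,'scene',.426,[.05,.06,.07,.08,.09],(-.225,-.145),(222,262)))
m=comp((abs(H[...,0].astype(int)-10)<5)&(H[...,1]>150),240,232)
cn=max(cv2.findContours(m,0,1)[0],key=cv2.contourArea)[:,0,:]
print(cv2.boundingRect(cn))
P=np.array([ray('scene',a,b,.032)[:2] for a,b in cn if b>226])
print(least_squares(lambda p:np.hypot(*(P-p).T)-.0495,[.427,-.186],loss='soft_l1',f_scale=.001).x)
E
```

```text
[(225, np.int64(225), np.int64(252), np.float64(-184.4)), (222, np.int64(225), np.int64(252), np.float64(-184.6)), (218, np.int64(225), np.int64(251), np.float64(-182.6)), (215, np.int64(225), np.int64(251), np.float64(-182.8)), (211, np.int64(225), np.int64(251), np.float64(-183.0))]
(218, 220, 44, 29)
[ 0.42681339 -0.18700806]
```

```bash
python3 - <<'E'
from h import *
for f in('1','2'):
  s=cv2.imread(f'pics/scene{f}.png')
  print(proj('scene',[.448,.117,.055]),[tuple(map(float,a)) for a in axis_y(s,'scene',.448,[.035,.045,.055,.065,.075],(.08,.15),(174,202))])
  print([tuple(map(float,a)) for a in axis_y(s,'scene',.445,[.03,.035,.04,.045],(-.38,-.31),(265,310))])
s=cv2.imread('pics/scene2.png')
print([tuple(map(float,a)) for a in axis_y(s,'scene',.591,[.032],(-.07,-.02),(248,280))])
E
```

```text
[187.79480761 158.43034785] [(165.0, 178.0, 199.0, 116.4), (162.0, 177.0, 199.0, 117.6), (159.0, 177.0, 198.0, 118.8), (156.0, 177.0, 198.0, 116.9), (153.0, 175.0, 198.0, 121.1)]
[(273.0, 272.0, 302.0, -342.6), (272.0, 272.0, 302.0, -342.0), (270.0, 272.0, 302.0, -341.5), (268.0, 272.0, 303.0, -342.6)]
[187.79480761 158.43034785] [(165.0, 178.0, 199.0, 116.4), (162.0, 178.0, 199.0, 114.5), (159.0, 178.0, 198.0, 115.7), (156.0, 177.0, 198.0, 116.9), (153.0, 175.0, 197.0, 124.3)]
[(273.0, 272.0, 302.0, -342.6), (272.0, 272.0, 302.0, -342.0), (270.0, 272.0, 302.0, -341.5), (268.0, 272.0, 303.0, -342.6)]
[(178.0, 252.0, 274.0, -42.0)]
```

Call:
{"method": "apply_moves", "body": {
  "steps": [
    [0,0,-40,0],
    [0,0,-80,0],
    [0,0,-110,0],
    [0,0,-130,0],
    [0,0,-145,0],
    [0,0,-158,0],
    [0,0,-158,0],
    [0,0,-158,0]
  ]
}}

```text
time: 9.8
ee_pos: [0.448, 0.1144, 0.0486]
tcp_rot: [0.0, 0.708, 0.706, 0.0]
wrist_force: [-0.6, 0.6, 0.4]
finger_gap: 0.0856
gripper_force: 0.0
```

Call:
{"method": "apply_moves", "body": {
  "steps": [
    [0,0,0,0],
    [0,0,0,0],
    [0,0,0,0],
    [0,0,0,0],
    [0,0,0,0],
    [0,0,0,0],
    [0,0,0,0],
    [0,0,0,0],
    [0,0,0,0],
    [0,0,0,0]
  ],
  "gripper": 0,
  "newtons": 35
}}

```text
time: 10.8
ee_pos: [0.4484, 0.1155, 0.0494]
tcp_rot: [0.001, 0.707, 0.707, 0.001]
wrist_force: [-0.0, -1.3, 5.8]
finger_gap: 0.064
gripper_force: 37.9
```

Call:
{"method": "apply_moves", "body": {
  "steps": [
    [0,0,15,0],
    [0,0,50,0],
    [0,0,100,0],
    [0,0,140,0],
    [0,-20,150,0],
    [-5,-60,150,0],
    [-10,-105,150,0],
    [-15,-150,150,0],
    [-20,-195,150,0],
    [-22,-240,150,0],
    [-22,-275,150,0],
    [-22,-295,150,0],
    [-22,-303,150,0],
    [-22,-303,150,0],
    [-22,-303,150,0],
    [-22,-303,150,0]
  ]
}}

```text
time: 12.4
ee_pos: [0.4253, -0.186, 0.1978]
tcp_rot: [-0.0, 0.706, 0.708, 0.0]
wrist_force: [0.4, -0.0, -2.1]
finger_gap: 0.0642
gripper_force: 39.7
```

```bash
python3 - <<'E'
from h import *
i=camera('scene');cv2.imwrite('pics/scene3.png',i)
cv2.imwrite('pics/c3.png',cv2.resize(i[120:270,170:320],(600,600),interpolation=cv2.INTER_CUBIC))
o=get_obs();print(o['ee_pos'],o['wrist_force'],o['finger_gap'])
E
```

```text
[ 0.42534154 -0.18608483  0.19786606] [ 0.54709782  0.04987882 -2.63946408] 0.0640852116304796
```

View pics/c3.png

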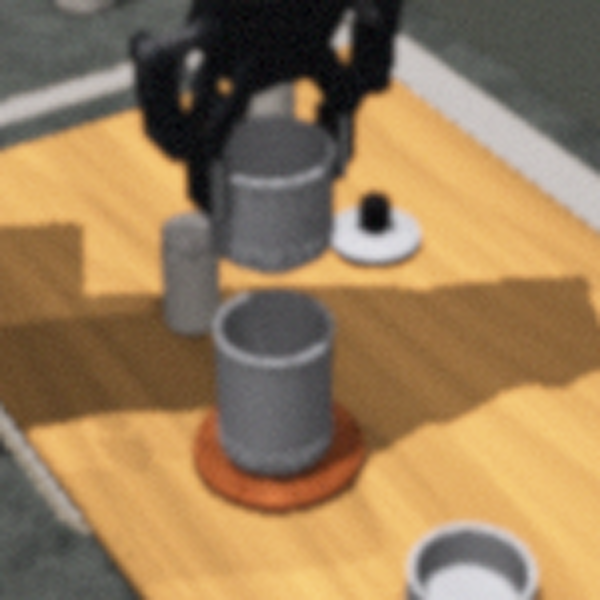

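The held medium tin is centred at about (275,215), over the deep tin's mouth at about (273,330). They line up to within about 1 mm, so I lower it.

Call:
{"method": "apply_moves", "body": {
  "steps": [
    [0,-1,-15,0],
    [0,-1,-30,0],
    [0,-1,-40,0],
    [0,-1,-46,0],
    [0,-1,-48,0],
    [0,-1,-50,0],
    [0,-1,-52,0],
    [0,-1,-52,0]
  ]
}}

```text
time: 13.25
ee_pos: [0.4254, -0.1883, 0.1459]
tcp_rot: [0.0, 0.707, 0.707, 0.0]
wrist_force: [-0.4, -0.5, -1.5]
finger_gap: 0.0638
gripper_force: 39.7
```

Call:
{"method": "apply_moves", "body": {
  "steps": [
    [0,0,-1,0],
    [0,0,-2,0],
    [0,0,-2.5,0],
    [0,0,-3,0],
    [0,0,-3.5,0],
    [0,0,-3.5,0]
  ]
}}

```text
time: 13.85
ee_pos: [0.4253, -0.1883, 0.1422]
tcp_rot: [-0.0, 0.707, 0.707, -0.0]
wrist_force: [0.0, 0.9, -2.3]
finger_gap: 0.0639
gripper_force: 39.7
```

Call:
{"method": "apply_moves", "body": {
  "steps": [
    [0,0,-0.5,0],
    [0,0,-1,0],
    [0,0,-1.5,0],
    [0,0,-1.5,0]
  ]
}}

```text
time: 14.25
ee_pos: [0.4255, -0.1884, 0.1413]
tcp_rot: [0.0, 0.707, 0.707, 0.0]
wrist_force: [-0.8, -0.0, 2.8]
finger_gap: 0.0639
gripper_force: 40.0
```

Call:
{"method": "apply_moves", "body": {
  "steps": [
    [0,0,-0.5,0],
    [0,0,-0.5,0]
  ]
}}

```text
time: 14.45
ee_pos: [0.4255, -0.1884, 0.1412]
tcp_rot: [0.001, 0.707, 0.707, 0.0]
wrist_force: [-2.5, 1.1, 5.5]
finger_gap: 0.0642
gripper_force: 40.4
```

Call:
{"method": "apply_moves", "body": {
  "steps": [
    [0,0,0,0],
    [0,0,0,0],
    [0,0,0,0],
    [0,0,0,0],
    [0,0,0,0],
    [0,0,0,0],
    [0,0,0,0],
    [0,0,30,0],
    [0,0,60,0],
    [0,0,100,0],
    [5,-40,110,0],
    [10,-80,110,0],
    [15,-120,110,0],
    [19,-155,100,0],
    [19,-155,60,0],
    [19,-155,20,0],
    [19,-155,-20,0],
    [19,-155,-20,0],
    [19,-155,-20,0]
  ],
  "gripper": 1
}}

```text
time: 16.35
ee_pos: [0.444, -0.3431, 0.1204]
tcp_rot: [-0.001, 0.707, 0.707, -0.0]
wrist_force: [0.0, -0.1, 0.9]
finger_gap: 0.0856
gripper_force: 0.0
```

```bash
python3 - <<'E'
from h import *
for n in('scene','top'):
    i=camera(n);cv2.imwrite(f'pics/{n}4.png',i)
a=cv2.imread('pics/scene4.png')[100:340,140:400];b=cv2.imread('pics/top4.png')[110:350,140:400]
cv2.imwrite('pics/c4.png',cv2.resize(np.hstack([a,b]),(800,369)))
o=get_obs();print(o['ee_pos'],o['wrist_force'],o['finger_gap'])
E
```

```text
[ 0.44589365 -0.34436525  0.12295294] [0.09097409 0.17417554 0.1576557 ] 0.08569188194857028
```

View pics/c4.png

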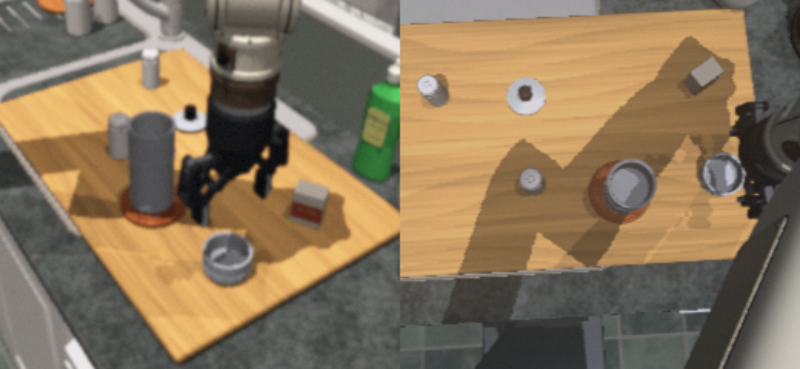

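Both tins are stacked upright, at (152,160) on the left half and (628,188) on the right. The gripper is over the shallow tin, so I go down and grip it.

Call:
{"method": "apply_moves", "body": {
  "steps": [
    [0,0,-30,0],
    [0,0,-55,0],
    [0,0,-75,0],
    [0,0,-85,0],
    [0,0,-91,0],
    [0,0,-91,0],
    [0,0,-91,0]
  ]
}}

```text
time: 17.15
ee_pos: [0.4452, -0.344, 0.0307]
tcp_rot: [0.001, 0.707, 0.707, 0.0]
wrist_force: [-0.7, -0.3, 0.3]
finger_gap: 0.0852
gripper_force: 0.0
```

Call:
{"method": "apply_moves", "body": {
  "steps": [
    [0,0,0,0],
    [0,0,0,0],
    [0,0,0,0],
    [0,0,0,0],
    [0,0,0,0],
    [0,0,0,0],
    [0,0,0,0],
    [0,0,0,0],
    [0,0,0,0],
    [0,0,0,0]
  ],
  "gripper": 0,
  "newtons": 35
}}

```text
time: 18.15
ee_pos: [0.445, -0.3439, 0.0308]
tcp_rot: [0.001, 0.707, 0.707, 0.0]
wrist_force: [-1.0, 1.0, 5.3]
finger_gap: 0.063
gripper_force: 38.5
```

```bash
python3 - <<'E'
from h import *
t=cv2.imread('pics/top4.png');s=cv2.imread('pics/scene4.png');H=cv2.cvtColor(t,cv2.COLOR_BGR2HSV);q=1.538
m=comp(H[...,1]<75,(630-400)/q+140,188/q+110);print(m.sum(),*circ('top',m,.174,.032))
print([tuple(map(float,a)) for a in axis_y(s,'scene',.426,[.05,.07,.09,.12,.13,.14,.15],(-.225,-.145),(224,262))])
E
```

```text
964 [ 426.  -188.9] [ 425.5 -188.4   31.8]
[(225.0, 225.0, 252.0, -184.4), (218.0, 225.0, 252.0, -184.8), (211.0, 225.0, 261.0, -203.6), (201.0, 225.0, 252.0, -185.6), (197.0, 225.0, 252.0, -185.8), (193.0, 225.0, 252.0, -186.0), (190.0, 225.0, 252.0, -186.2)]
```

Call:
{"method": "apply_moves", "body": {
  "steps": [
    [0,0,15,0],
    [0,0,50,0],
    [0,0,95,0],
    [0,0,140,0],
    [0,0,180,0],
    [-5,30,190,0],
    [-10,70,190,0],
    [-15,110,190,0],
    [-19,140,190,0],
    [-19,157,190,0],
    [-19,157,190,0],
    [-19,157,190,0],
    [-19,157,190,0]
  ]
}}

```text
time: 19.45
ee_pos: [0.4254, -0.187, 0.2193]
tcp_rot: [0.0, 0.707, 0.707, -0.0]
wrist_force: [-0.5, 0.4, -1.0]
finger_gap: 0.0628
gripper_force: 39.1
```

```bash
python3 - <<'E'
from h import *
i=camera('scene');cv2.imwrite('pics/scene5.png',i)
cv2.imwrite('pics/c5.png',cv2.resize(i[110:260,170:320],(600,600),interpolation=cv2.INTER_CUBIC))
o=get_obs();print(o['ee_pos'],o['wrist_force'],o['finger_gap'])
E
```

```text
[ 0.4254079  -0.18711704  0.21920733] [-0.32625259  0.10586367 -2.17448132] 0.06312888474187076
```

View pics/c5.png

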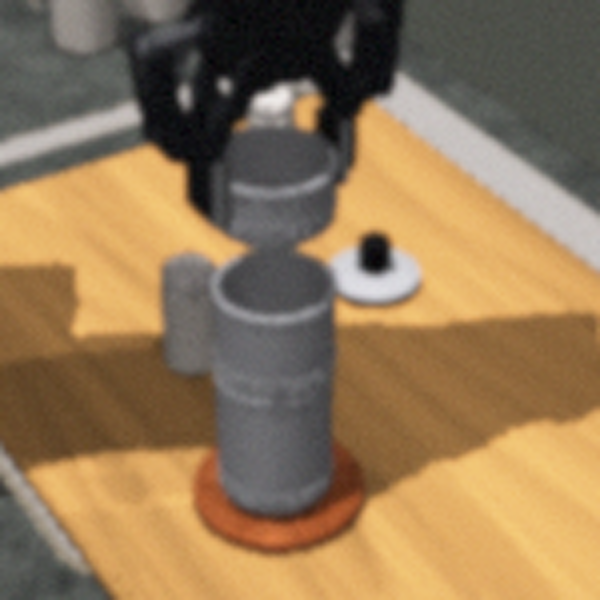

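The shallow tin is held at about (275,185), above the stacked pair whose mouth is at about (273,285). It's aligned, so I lower it.

Call:
{"method": "apply_moves", "body": {
  "steps": [
    [0,0,-12,0],
    [0,0,-22,0],
    [0,0,-30,0],
    [0,0,-34,0],
    [0,0,-36,0],
    [0,0,-38,0],
    [0,0,-39,0],
    [0,0,-40,0],
    [0,0,-40.5,0],
    [0,0,-41,0],
    [0,0,-41,0]
  ]
}}

```text
time: 20.6
ee_pos: [0.4253, -0.1863, 0.1784]
tcp_rot: [0.0, 0.707, 0.707, 0.0]
wrist_force: [0.1, -0.0, -1.4]
finger_gap: 0.0626
gripper_force: 39.1
```

Call:
{"method": "apply_moves", "body": {
  "steps": [
    [0,0,-0.5,0],
    [0,0,-1,0],
    [0,0,-1.5,0],
    [0,0,-1.5,0]
  ]
}}

```text
time: 21.0
ee_pos: [0.4252, -0.1863, 0.1767]
tcp_rot: [-0.0, 0.707, 0.707, -0.0]
wrist_force: [0.5, -0.1, -2.8]
finger_gap: 0.0631
gripper_force: 39.1
```

Call:
{"method": "apply_moves", "body": {
  "steps": [
    [0,0,-0.5,0],
    [0,0,-1,0],
    [0,0,-1.5,0],
    [0,0,-1.5,0]
  ]
}}

```text
time: 21.4
ee_pos: [0.4255, -0.1864, 0.1765]
tcp_rot: [0.001, 0.707, 0.707, 0.0]
wrist_force: [-1.7, 0.7, 6.2]
finger_gap: 0.0629
gripper_force: 39.8
```

Call:
{"method": "apply_moves", "body": {
  "steps": [
    [0,0,0,0],
    [0,0,0,0],
    [0,0,0,0],
    [0,0,0,0],
    [0,0,0,0],
    [0,0,0,0],
    [0,0,0,0],
    [0,0,25,0],
    [0,0,60,0],
    [20,20,80,0],
    [50,50,80,0],
    [80,80,80,0],
    [110,110,80,0],
    [140,130,80,0],
    [165,144,60,0],
    [165,144,20,0],
    [165,144,-20,0],
    [165,144,-50,0],
    [165,144,-50,0],
    [165,144,-50,0]
  ],
  "gripper": 1
}}

```text
time: 23.4
ee_pos: [0.5902, -0.0423, 0.1255]
tcp_rot: [-0.0, 0.707, 0.707, -0.0]
wrist_force: [0.3, -0.3, -0.2]
finger_gap: 0.0854
gripper_force: 0.0
```

```bash
python3 - <<'E'
from h import *
for n in('scene','top'):
    i=camera(n);cv2.imwrite(f'pics/{n}6.png',i)
a=cv2.imread('pics/scene6.png')[100:340,140:400];b=cv2.imread('pics/top6.png')[110:350,140:400]
cv2.imwrite('pics/c6.png',cv2.resize(np.hstack([a,b]),(800,369)))
o=get_obs();print(o['ee_pos'],o['wrist_force'],o['finger_gap'])
s=cv2.imread('pics/scene6.png')
print([tuple(map(float,a)) for a in axis_y(s,'scene',.426,[.12,.13,.14,.15,.18,.185,.19,.195],(-.225,-.145),(224,262))])
H=cv2.cvtColor(cv2.imread('pics/top6.png'),cv2.COLOR_BGR2HSV);m=comp(H[...,1]<75,290,232);print(m.sum(),*circ('top',m,.206,.032))
E
```

```text
[ 0.59196558 -0.04246189  0.1277297 ] [ 0.19163779 -0.17653024  0.68939445] 0.08536733482678922
[(201.0, 225.0, 252.0, -185.6), (197.0, 225.0, 252.0, -185.8), (193.0, 225.0, 252.0, -186.0), (190.0, 225.0, 252.0, -186.2), (178.0, 225.0, 261.0, -204.0), (176.0, 225.0, 258.0, -198.4), (174.0, 225.0, 258.0, -198.4), (172.0, 225.0, 259.0, -200.4)]
1088 [ 425.9 -187.6] [ 424.7 -186.1   32.7]
```

View pics/c6.png

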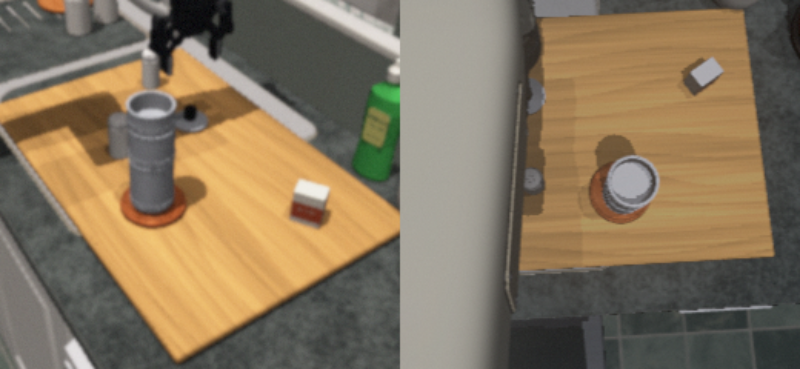

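All three tins are stacked upright: (152,150) on the left half, with the mouth at (632,182) on the right. The gripper is above the lid, so I take the lid by its knob.

Call:
{"method": "apply_moves", "body": {
  "steps": [
    [0,0,-30,0],
    [0,0,-55,0],
    [0,0,-75,0],
    [0,0,-85,0],
    [0,0,-90,0],
    [0,0,-90,0],
    [0,0,-90,0]
  ]
}}

```text
time: 24.2
ee_pos: [0.5915, -0.0424, 0.0368]
tcp_rot: [0.001, 0.707, 0.707, 0.001]
wrist_force: [-0.2, -0.3, -0.3]
finger_gap: 0.0854
gripper_force: 0.0
```

Call:
{"method": "apply_moves", "body": {
  "steps": [
    [0,0,0,0],
    [0,0,0,0],
    [0,0,0,0],
    [0,0,0,0],
    [0,0,0,0],
    [0,0,0,0],
    [0,0,0,0],
    [0,0,0,0],
    [0,0,0,0],
    [0,0,0,0],
    [0,0,0,0],
    [0,0,0,0]
  ],
  "gripper": 0,
  "newtons": 30
}}

```text
time: 25.4
ee_pos: [0.5907, -0.0423, 0.0357]
tcp_rot: [0.0, 0.707, 0.707, 0.0]
wrist_force: [-0.9, 0.3, 4.8]
finger_gap: 0.0207
gripper_force: 29.6
```

Call:
{"method": "apply_moves", "body": {
  "steps": [
    [0,0,15,0],
    [0,0,50,0],
    [0,0,95,0],
    [0,0,140,0],
    [0,0,185,0],
    [0,0,220,0],
    [-20,-20,226,0],
    [-50,-45,226,0],
    [-80,-70,226,0],
    [-110,-95,226,0],
    [-140,-120,226,0],
    [-160,-140,226,0],
    [-165,-145,226,0],
    [-165,-145,226,0],
    [-165,-145,226,0],
    [-165,-145,226,0]
  ]
}}

```text
time: 27.0
ee_pos: [0.426, -0.1865, 0.2609]
tcp_rot: [-0.0, 0.707, 0.708, 0.0]
wrist_force: [-0.2, -0.2, -0.8]
finger_gap: 0.0208
gripper_force: 29.6
```

```bash
python3 - <<'E'
from h import *
i=camera('scene');cv2.imwrite('pics/scene7.png',i)
cv2.imwrite('pics/c7.png',cv2.resize(i[90:240,170:320],(600,600),interpolation=cv2.INTER_CUBIC))
o=get_obs();print(o['ee_pos'],o['wrist_force'],o['finger_gap'])
E
```

```text
[ 0.42605692 -0.18651838  0.26097987] [ 0.61933057 -0.03278711 -1.9539454 ] 0.020610818598781767
```

View pics/c7.png

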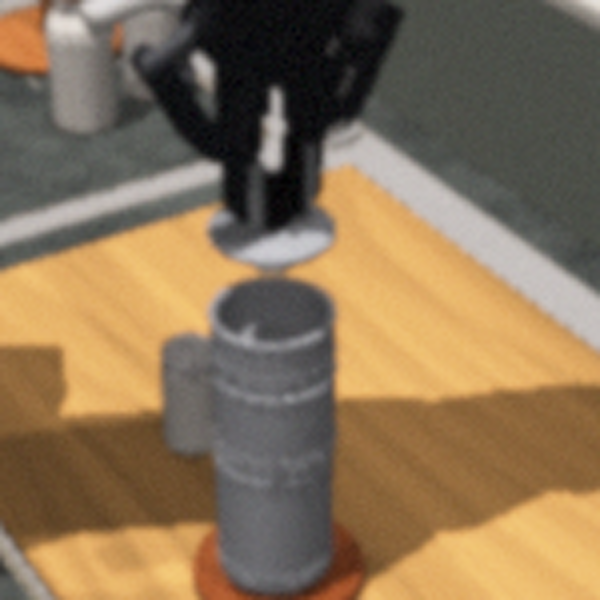

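The lid is held at about (273,235), over the mouth at about (273,315), and is well aligned. I lower it.

Call:
{"method": "apply_moves", "body": {
  "steps": [
    [0,0,-12,0],
    [0,0,-24,0],
    [0,0,-32,0],
    [0,0,-36,0],
    [0,0,-38,0],
    [0,0,-40,0],
    [0,0,-41,0],
    [0,0,-42,0],
    [0,0,-43,0],
    [0,0,-43.5,0],
    [0,0,-43.5,0]
  ]
}}

```text
time: 28.15
ee_pos: [0.4252, -0.1873, 0.2178]
tcp_rot: [-0.0, 0.707, 0.707, 0.0]
wrist_force: [0.7, 0.2, -1.1]
finger_gap: 0.0207
gripper_force: 29.6
```

Call:
{"method": "apply_moves", "body": {
  "steps": [
    [0,0,-0.5,0],
    [0,0,-1,0],
    [0,0,-1.5,0],
    [0,0,-1.5,0]
  ]
}}

```text
time: 28.55
ee_pos: [0.4253, -0.1873, 0.2162]
tcp_rot: [-0.0, 0.707, 0.707, -0.0]
wrist_force: [0.2, -0.4, -0.9]
finger_gap: 0.0207
gripper_force: 29.6
```

Call:
{"method": "apply_moves", "body": {
  "steps": [
    [0,0,-0.5,0],
    [0,0,-1,0],
    [0,0,-1.5,0],
    [0,0,-1.5,0]
  ]
}}

```text
time: 28.95
ee_pos: [0.4255, -0.1874, 0.2154]
tcp_rot: [0.0, 0.707, 0.707, 0.0]
wrist_force: [-0.8, 0.5, 3.6]
finger_gap: 0.0206
gripper_force: 29.9
```

Contact came at the seated height, so I release and move away.

Call:
{"method": "apply_moves", "body": {
  "steps": [
    [0,0,0,0],
    [0,0,0,0],
    [0,0,0,0],
    [0,0,0,0],
    [0,0,0,0],
    [0,0,0,0],
    [0,0,0,0],
    [0,0,0,0],
    [0,0,25,0],
    [0,0,60,0],
    [0,0,80,0],
    [-10,40,80,0],
    [-20,80,80,0],
    [-30,120,80,0],
    [-40,160,80,0],
    [-50,200,80,0],
    [-50,240,80,0],
    [-50,240,80,0],
    [-50,240,80,0]
  ],
  "gripper": 1
}}

```text
time: 30.85
ee_pos: [0.3752, 0.0534, 0.2949]
tcp_rot: [0.0, 0.706, 0.708, -0.0]
wrist_force: [0.0, -0.2, -0.3]
finger_gap: 0.0855
gripper_force: 0.0
```

```bash
python3 - <<'E'
from h import *
for n in('scene','top'):
    i=camera(n);cv2.imwrite(f'pics/{n}8.png',i)
a=cv2.imread('pics/scene8.png')[80:280,150:350];b=cv2.imread('pics/top8.png')[130:330,140:340]
cv2.imwrite('pics/c8.png',cv2.resize(np.hstack([a,b]),(800,400)))
print(get_obs()['time'])
E
```

```text
30.95
```

View pics/c8.png

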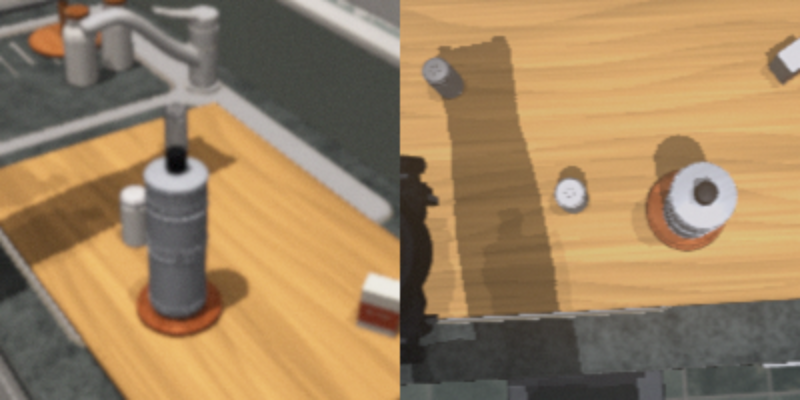

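The closed tower stands straight, with the lid level at (177,175) on the left half and (703,197) on the right. The shakers and carton haven't moved, so I hand the job in.

```bash
python3 -c "
from rig import close_job
print(close_job())"
```

```text
the job is handed in; nothing more can be done
None
```

The lunch tower is built on the coaster (deep, medium, shallow, lid), each piece lowered until it touched at its seated height, with the shakers and carton untouched; I handed it in at about 31 s.

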